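# Tip the pile of aspen chew boards into its steel box

### The job

Pick up the whole pile of three long aspen chew boards in one grasp, and tip it into the oblong steel box: hold the pile at a clear slant (some 15 degrees), let its low end down inside the box along an end wall first, and then lay it down flat. Leave all three boards lying flat on one another in the box, let go and come away.

Things in the scene. Friction and masses are not known exactly. Their poses are not given: they have to be found in the camera images.
- board_low_centre (a point): Lowest of three loose boards piled squarely: pale aspen, 96 (x) x 56 (y) x 12 mm (z), 30 g. Point: its centre. The pile lies on a fixed steel stand 20 mm high and only 36 mm wide (y), so fingers can reach down past the boards' 56 mm width; a grasp must press on all three. The other pile, square 56 x 56 mm blocks of the same wood, is not to be used.
- board_mid_centre (a point): Middle board of the pile, 96 (x) x 56 (y) x 12 mm (z) like the others. Point: its centre, which is the centre of the whole pile (96 x 56 x 36 mm, 90 g), 38 mm above the bench at the start. z up.
- board_top_centre (a point): Top board of the pile, 96 (x) x 56 (y) x 12 mm (z) like the others. Point: its centre; its upper face is 56 mm above the bench at the start.
- box: Oblong open steel box, fixed. Origin: centre of its underside, on the bench; x along it, z up; ends alike. Inside 112 (x) x 68 mm (y), walls 4 mm. Inner floor 24 mm, rim 54 mm above the bench. Each long side has a 68 mm wide middle gap from rim to bench, the floor there cut back to 20 mm from the centre line, so fingers fit beside and below the pile. Not the square box (68 x 68 mm).
Things that resemble listed ones, but are neither listed nor needed, are in the scene too. Leave any green look-alike of the part that bears board_top_centre alone.

How it is judged:
By the outcome, as a careful person would: the job done as asked, in the order asked, and still so for the second after the job is handed in, with the robot touching nothing.
It also fails if it takes over 38 s, if anything falls off the work surface, if the arm or the gripper's body presses on something with over 40 N, if the wrist force passes 120 N, or if a joint passes its speed limit or range.

### The arm

A 6-joint arm with a two-finger parallel gripper is mounted at the origin on the work surface. World frame = base frame: x ahead of the robot, y to its left, z up, the work surface at z = 0. Lengths are in mm, angles in rad, forces in N, time in s.
With the tool pointing down it reaches from about 325 to 775 mm from the base axis. Payload 5.5 kg.
Tool frame: the origin (TCP) lies on the front face of the gripper's body, between the roots of the fingers; the fingertips stand 73 mm ahead of it and the grasp point (between the pads) lies 54 mm ahead of it; z points along the fingers, y is the direction in which the jaws open and shut (so a half turn about z gives the same grasp; the last joint's range is limited). The gripper opens to 85 mm and grips with 20 to 120 N. Pads are 22 mm wide; open, the fingers measure 114 mm over their backs; the gripper's body (76 mm by 85 mm) begins 54 mm behind the grasp point. The pads swing forward as they close: fully open they stand 13 mm farther back than shut.
Start: joints at [-1.221, 0.091, 1.231, -0, 1.82, -0.057], TCP at [237.405, -551.05, 303.875] pointing down, gripper open.
Joint ranges: [-2.87, 2.87], [-0.86, 2.18], [0.17, 2.46], [-1.51, 4.65], [0.06, 2.69], [-2.65, 2.65]. Speed limits (rad/s): [2.57, 2.57, 3.01, 3.14, 3.14, 3.14].

### API

Orientations are given as a 3x3 rotation matrix whose columns are the frame's x, y, z axes.
In Python, from rig import * gives the robot as it stands. The module is installed in compiled form; this text tells all that it offers.
- The arm moves only by the shell command python3 -m handwheel 'ROWS' [FORCE]. ROWS is JSON, a list of rows, each a list of 3 entries, a list of its own where there are three numbers: the finger opening in m, from 0 to 0.0854, then the shift along the tool's x, y, z in m, then the turn about the tool's z in degrees. A call has 1 to 10 rows; each row shifts and turns the commanded pose from where the row before left it, along the tool's axes as they then stand; what a row does not reach is not made up. A row lasts 1/8 s, in which the tool goes at most 62.5 mm and 10.7 degrees, less where a joint would pass 70% of its speed; a pose out of reach is approached as far as the arm can. A call with a gripper value outside its range is refused whole. The fingers move at their own pace and stop on an object; FORCE is the grip in N (left out, the last holds). Time passes only in rows, so rows that do not move let the fingers close. It gives the time, the measured TCP pose, the force and the opening at its end, in the units of the state.
- state(): the state, without advancing time (a new reading comes with each control period).
- camera(name): name is "side" or "top" or "wrist"; returns the picture (480x640x3 uint8, red, green, blue); there is no depth.
- camera_params(name): a dict with "K" (3x3 intrinsics, pixels), "eye" and "orientation" of the camera in the world; the wrist camera has in their place "mount" (4x4, takes a point from camera to tool coordinates, whose origin is the TCP and whose axes are the flange's). Camera axes: x right, y up, looking along -z (the intrinsics and any distortion apply to the point x, -y, -z); pixel columns grow to the right and rows downward; lengths in mm; the calibration is good to about 2 mm. A picture is of the moment at which its call begins: read the wrist's pose just before it. camera_params takes no time and is no camera call.
- finish_job(): hands the job in, once; it reports no verdict.
The state is a dict: "time": time; "joint_pos": joint angles; "qd": joint speeds; "tau": joint torques, N m; "ee_pos": TCP position; "ee_rot": TCP orientation; "ft_force": force on the tool from outside, world axes, zero at the start; "torque": the same for the moment, N m; "grip_width": opening from 0.0 (shut) to 1.0 (fully open).
Only numpy, scipy, OpenCV 4.12 (cv2) and the standard library are available. Lean on these libraries where they do the work, as an engineer would, in place of code of your own. Each camera call takes 0.05 s, during which the arm holds its last target. There are 200 camera calls.

## Working session

There is one attempt and no reset: what is moved stays moved. The work goes in short steps, Python scripts to look and compute and a shell command to move; the robot and the scene stay as the last step left them, time stands still between calls to the robot, and variables do not carry over. Pictures are saved under pics/ and viewed, about 8 in all and at most 12, crops included, and the job is handed in when it is done.

```bash
mkdir -p pics; cat > h.py <<'E'
from rig import *
import numpy as np, cv2
def ray(name,uv,st=None):
    p=camera_params(name); K=np.array(p["K"],float)
    d=p.get("dist",p.get("distortion"))
    q=cv2.undistortPoints(np.array([[uv]],float),K,None if d is None else np.array(d,float))[0,0]
    v=np.array([q[0],-q[1],-1.])
    if "mount" in p:
        M=np.array(p["mount"]);R=np.array(st["ee_rot"]);o=R@M[:3,3]+np.array(st["ee_pos"]);return o,R@M[:3,:3]@v
    return np.array(p["eye"],float),np.array(p["orientation"])@v
def at(name,uv,z,st=None):
    o,v=ray(name,uv,st); return o+v*(z-o[2])/v[2]
def save(n,im,crop=None,s=1):
    if crop: im=im[crop[1]:crop[3],crop[0]:crop[2]]
    cv2.imwrite(n,cv2.resize(im[...,::-1],None,fx=s,fy=s,interpolation=cv2.INTER_CUBIC))
E
python3 - <<'E'
from h import *
for n in("top","side"):
    save(f"pics/{n}0.png",camera(n)); print({k:np.round(v,3).tolist() for k,v in camera_params(n).items() if not isinstance(v,str)})
print(camera_params("wrist")); s=state(); print(s)
E
```

```text
{'K': [[574.168, 0.0, 326.743], [0.0, 574.168, 241.674], [0.0, 0.0, 1.0]], 'eye': [271.469, 37.734, 1195.726], 'orientation': [[0.012, 0.981, -0.191], [-1.0, 0.014, 0.008], [0.01, 0.191, 0.982]]}
{'K': [[508.819, 0.0, 326.523], [0.0, 508.819, 244.478], [0.0, 0.0, 1.0]], 'eye': [238.248, 992.235, 617.533], 'orientation': [[-0.959, 0.154, -0.238], [-0.283, -0.467, 0.838], [0.018, 0.871, 0.491]]}
{'K': array([[418.37237456,   0.        , 318.68083274],
       [  0.        , 418.37237456, 238.74046732],
       [  0.        ,   0.        ,   1.        ]]), 'mount': array([[-4.25362730e-04,  9.58135813e-01,  2.86313785e-01,
         7.16382397e+01],
       [ 9.99999521e-01,  1.55076300e-04,  9.66695928e-04,
         9.24361818e-02],
       [ 8.81825507e-04,  2.86314059e-01, -9.58135420e-01,
        -6.93631657e+01],
       [ 0.00000000e+00,  0.00000000e+00,  0.00000000e+00,
         1.00000000e+00]])}
{'time': 0.1, 'joint_pos': array([-1.22069995e+00,  9.17755995e-02,  1.23181547e+00, -3.41907830e-05,
        1.81982484e+00, -5.66962511e-02]), 'qd': array([ 0.00075073, -0.00177652, -0.00340136,  0.00089843,  0.00074265,
        0.00089225]), 'tau': array([ 3.47408975e-03, -4.60214746e+01, -4.19220972e+01,  1.46886475e-05,
        1.05943170e-02, -9.36925375e-06]), 'ee_pos': array([ 237.34196801, -550.90387464,  302.84037545]), 'ee_rot': array([[ 9.18397935e-01,  3.95657429e-01, -6.56481111e-04],
       [ 3.95657968e-01, -9.18396362e-01,  1.70129008e-03],
       [ 7.02181962e-05, -1.82220328e-03, -9.99998337e-01]]), 'ft_force': array([-0.48404974, -0.08137054,  0.28847742]), 'torque': array([-0.03541057,  0.04984318,  0.04273075]), 'grip_width': 1.0026699396884338}
```

View pics/top0.png

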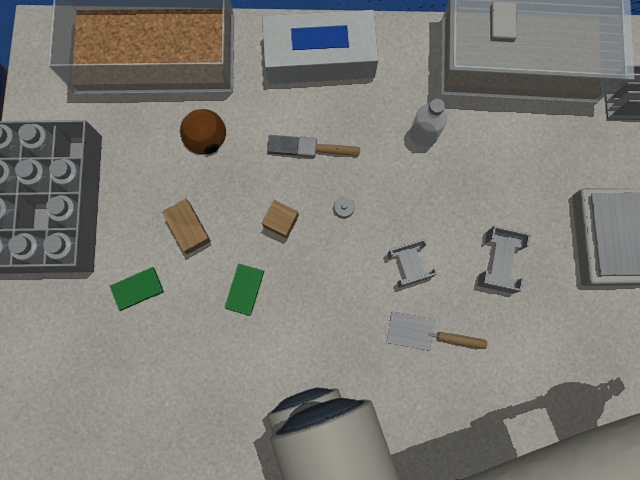

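View pics/side0.png

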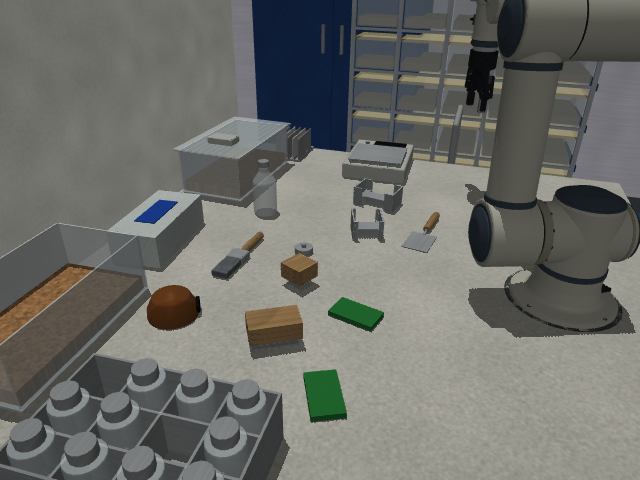

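Candidates: the long pile at top (186,227), the square pile (280,219) and flat green boards (137,288) and (244,290). Boxes: oblong at (503,260), square at (410,263). By the description I choose the long pile and the oblong box. A close crop will check that.

```bash
python3 - <<'E'
from h import *
im=cv2.imread("pics/top0.png")
a=cv2.resize(im[190:265,150:225],None,fx=5.2,fy=5.2,interpolation=cv2.INTER_CUBIC)
b=cv2.resize(im[222:297,465:540],None,fx=5.2,fy=5.2,interpolation=cv2.INTER_CUBIC)
cv2.imwrite("pics/crop1.png",np.hstack([a,b]))
E
```

```text
(no output)
```

View pics/crop1.png

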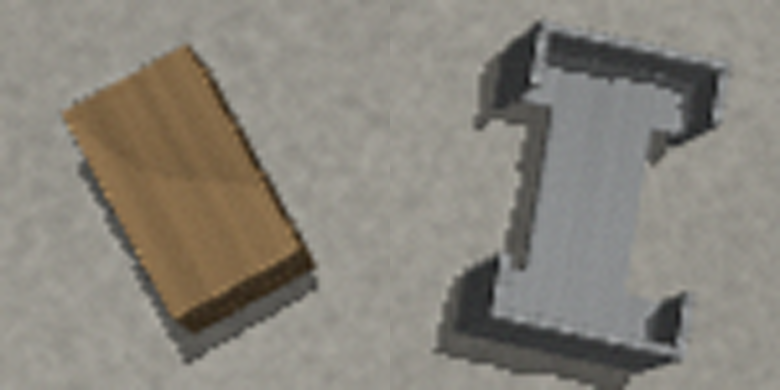

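```bash
python3 - <<'E'
from h import *
def go(c,ox,oy,z):
    P=np.array([at("top",(ox+u/5.2-.4,oy+v/5.2-.4),z)[:2] for u,v in c]);print(P.round(1).tolist())
    print("c",P.mean(0).round(1),"sides",[np.linalg.norm(P[i]-P[(i+1)%4]).round(1) for i in range(4)])
    d=(P[0]+P[1]-P[2]-P[3]);print("long axis deg",np.degrees(np.arctan2(d[1],d[0])).round(1))
go([(62,115),(187,46),(303,243),(180,318)],150,190,56)
go([(540,21),(727,68),(681,352),(495,318)],465-75,222,54) if 0 else go([(540-390,21),(727-390,68),(681-390,352),(495-390,318)],465,222,54)
E
```

```text
[[550.7, 366.2], [579.4, 319.0], [500.9, 269.4], [470.7, 315.3]]
c [525.4 317.5] sides [np.float64(55.2), np.float64(92.8), np.float64(55.0), np.float64(94.9)]
long axis deg 32.4
[[532.0, -311.3], [514.1, -384.0], [402.2, -360.0], [414.4, -288.8]]
c [ 465.7 -336. ] sides [np.float64(74.8), np.float64(114.5), np.float64(72.3), np.float64(119.7)]
long axis deg -11.4
```

The sizes agree with the description: pile about 94 x 55 mm at (525,317) with yaw 32.4°, box about 117 x 74 mm at (466,-336) with yaw -11.4°. Next I move above the pile for a close look.

```bash
python3 -m handwheel '[[0.085,[0.038,-0.0427,0.0046],0],[0.085,[0.038,-0.0427,0.0046],0],[0.085,[0.038,-0.0427,0.0046],0],[0.085,[0.038,-0.0427,0.0046],0],[0.085,[0.038,-0.0427,0.0046],0],[0.085,[0.038,-0.0427,0.0046],0],[0.085,[0.038,-0.0427,0.0046],0],[0.085,[0.038,-0.0427,0.0046],0],[0.085,[0.038,-0.0427,0.0046],0],[0.085,[0.038,-0.0427,0.0046],0]]' 25
python3 -m handwheel '[[0.085,[0.038,-0.0427,0.0046],0],[0.085,[0.038,-0.0427,0.0046],0],[0.085,[0.038,-0.0427,0.0046],0],[0.085,[0.038,-0.0427,0.0046],0],[0.085,[0.038,-0.0427,0.0046],0],[0.085,[0.038,-0.0427,0.0046],0],[0.085,[0,0,0],-9.1],[0.085,[0,0,0],0]]'
python3 - <<'E'
from h import *
import pickle
s=state();im=camera("wrist");save("pics/w1.png",im);pickle.dump(s,open("s1.p","wb"))
p=np.array(s["ee_pos"]);R=np.array(s["ee_rot"]);print(p.round(1),np.degrees(np.arctan2(R[1,0],R[0,0])),R.round(3).tolist(),s["time"])
E
```

```text
time: 1.35
ee_pos: [417.5, -6.7, 257.5]
ee_rot: [[0.918, 0.396, 0.0], [0.396, -0.918, -0.0], [0.0, 0.0, -1.0]]
ft_force: [1.5, -0.5, 0.5]
grip_width: 0.994
time: 2.35
ee_pos: [525.3, 317.4, 229.0]
ee_rot: [[0.844, 0.536, -0.002], [0.536, -0.844, -0.001], [-0.002, -0.0, -1.0]]
ft_force: [-1.2, -1.5, 0.2]
grip_width: 0.996
[525.3 317.4 229. ] 32.39249563266363 [[0.844, 0.536, -0.002], [0.536, -0.844, -0.001], [-0.002, -0.0, -1.0]] 2.35
```

View pics/w1.png

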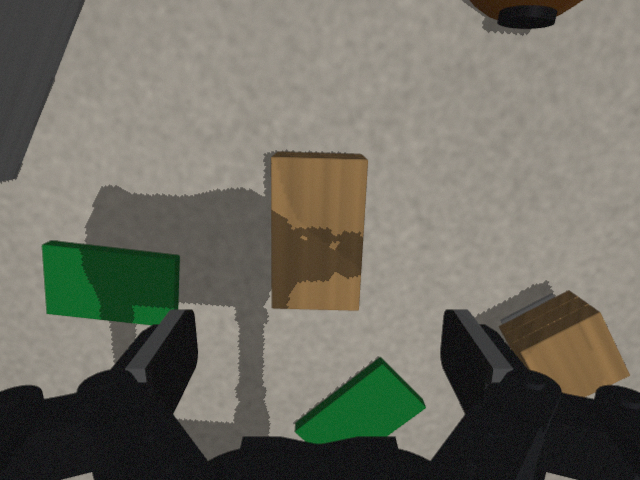

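The wrist view shows the pile upright in the image, with top-face corners at (272,157), (367,159), (360,310) and (272,308). The square pile at (565,345) and the green boards stand apart from it.

```bash
python3 - <<'E'
from h import *
import pickle
s=pickle.load(open("s1.p","rb"));R=np.array(s["ee_rot"]);p=np.array(s["ee_pos"])
f=lambda uv,z:((at("wrist",uv,z,s)-p)@R).round(1)
P=np.array([f(c,56) for c in [(272,157),(367,159),(360,310),(272,308)]]);print(P,P.mean(0))
d=P[0]+P[1]-P[2]-P[3];print(np.degrees(np.arctan2(d[1],d[0])), [np.linalg.norm(P[i]-P[(i+1)%4]).round(1) for i in range(4)])
print("sq pile",[f(c,z) for c,z in[((600,310),56),((522,343),56),((548,394),56),((630,375),56),((500,322),20)]])
E
```

```text
[[ 48.  -27.  172.9]
 [ 46.9  27.3 172.9]
 [-48.2  26.  173.1]
 [-46.8 -30.1 173.1]] [-2.50e-02 -9.50e-01  1.73e+02]
1.3273108508511915 [np.float64(54.3), np.float64(95.1), np.float64(56.1), np.float64(94.9)]
sq pile [array([-48.1, 178.7, 173.1]), array([-71.9, 132.4, 173.1]), array([-111. ,  155.6,  173.2]), array([-96. , 208.1, 173.2]), array([-75.7, 133.4, 209.1])]
```

```bash
python3 -m handwheel '[[0.085,[0,-0.001,0.04],1.3],[0.085,[0,0,0.05],0],[0.085,[0,0,0.035],0],[0.085,[0,0,0.016],0],[0.085,[0,0,0],0],[0.05,[0,0,0],0],[0.05,[0,0,0],0],[0.05,[0,0,0],0],[0.05,[0,0,0],0],[0.05,[0,0,0],0]]' 25
```

```text
time: 3.65
ee_pos: [525.9, 318.3, 91.8]
ee_rot: [[0.856, 0.517, 0.004], [0.517, -0.856, 0.002], [0.004, 0.0, -1.0]]
ft_force: [-0.0, -0.5, 7.1]
grip_width: 0.648
```

```bash
python3 -m handwheel '[[0.075,[0,0,0],0],[0.075,[0,0,0],0]]' 25;  python3 - <<'E'
from h import *
save("pics/s2.png",camera("side"),(200,230,350,370),4)
E
```

```text
time: 3.9
ee_pos: [524.8, 317.8, 89.1]
ee_rot: [[0.856, 0.517, -0.0], [0.517, -0.856, -0.0], [-0.0, -0.0, -1.0]]
ft_force: [0.3, -0.3, 0.2]
grip_width: 0.877
```

View pics/s2.png

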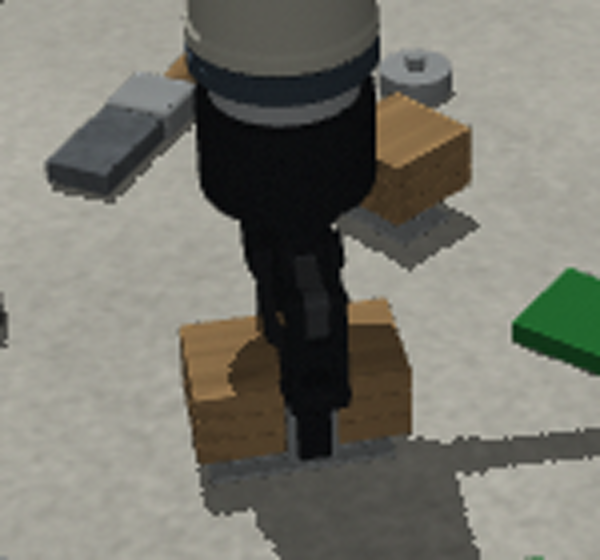

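The finger reaches the pile's bottom edge at crop (312,455), and the pile is undisturbed. On closing, the pads swing forward and lifted the arm by about 3 mm, so I go 3 mm deeper, close and lift.

```bash
python3 -m handwheel '[[0.062,[0,0,0.003],0],[0.062,[0,0,0],0],[0.05,[0,0,0],0],[0.05,[0,0,0],0],[0.05,[0,0,0],0],[0.05,[0,0,-0.01],0],[0.05,[0,0,-0.04],0],[0.05,[0,0,-0.05],0],[0.05,[0,0,-0.05],0],[0.05,[0,0,0],0]]' 25;  python3 - <<'E'
from h import *
save("pics/s3.png",camera("side"),(200,180,350,320),4)
E
```

```text
time: 5.2
ee_pos: [526.3, 318.6, 243.8]
ee_rot: [[0.856, 0.517, 0.01], [0.517, -0.856, 0.005], [0.012, 0.001, -1.0]]
ft_force: [0.2, -0.5, -1.3]
grip_width: 0.655
```

View pics/s3.png

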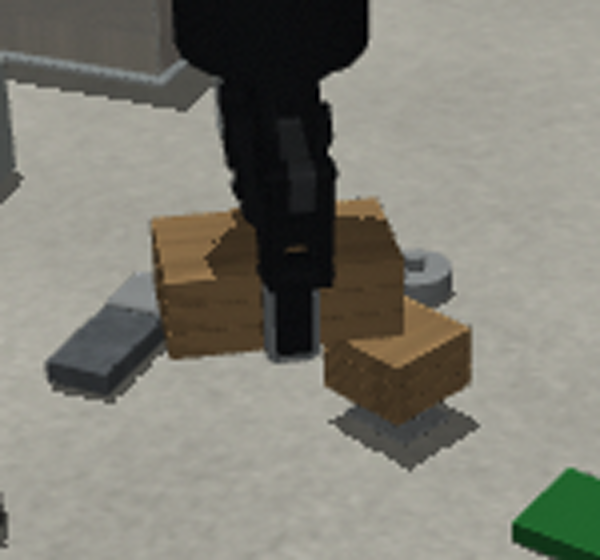

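All three boards are up together, held level at crop (285,290). Next I carry them to the near side of the box with the wrist camera over the box, and measure it again.

```bash
python3 -m handwheel '[[0.05,[-0.037,0.0401,-0.0022],0],[0.05,[-0.037,0.0401,-0.0022],0],[0.05,[-0.037,0.0401,-0.0022],0],[0.05,[-0.037,0.0401,-0.0022],0],[0.05,[-0.037,0.0401,-0.0022],0],[0.05,[-0.037,0.0401,-0.0022],0],[0.05,[-0.037,0.0401,-0.0022],0],[0.05,[-0.037,0.0401,-0.0022],0],[0.05,[-0.037,0.0401,-0.0022],0],[0.05,[-0.037,0.0401,-0.0022],0]]'
python3 -m handwheel '[[0.05,[-0.037,0.0401,-0.0022],0],[0.05,[-0.037,0.0401,-0.0022],0],[0.05,[0,0,0],8.5],[0.05,[0,0,0],8.5],[0.05,[0,0,0],8.5],[0.05,[0,0,0],8.5],[0.05,[0,0,0],8.5],[0.05,[0,0,0],0],[0.05,[0,0,0],0]]'
python3 - <<'E'
from h import *
import pickle
s=state();im=camera("wrist");save("pics/w4.png",im);pickle.dump(s,open("s4.p","wb"))
R=np.array(s["ee_rot"]);print(np.degrees(np.arctan2(R[1,0],R[0,0])))
E
```

```text
time: 6.5
ee_pos: [414.2, -218.1, 256.8]
ee_rot: [[0.856, 0.517, -0.002], [0.517, -0.856, 0.001], [-0.001, -0.002, -1.0]]
ft_force: [0.6, 1.2, -0.7]
grip_width: 0.651
time: 7.62
ee_pos: [393.2, -323.4, 261.8]
ee_rot: [[0.981, -0.195, -0.001], [-0.195, -0.981, 0.001], [-0.001, -0.001, -1.0]]
ft_force: [0.6, 0.8, -0.5]
grip_width: 0.654
-11.228573870329432
```

View pics/w4.png

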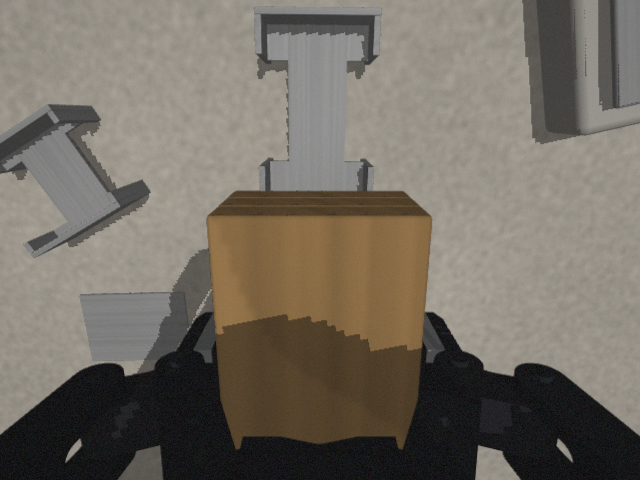

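The box is square to the tool in the wrist view. Its far rim corners are at (256,8) and (382,8), and the near gap edges are at about (262,162) and (373,160). The pile is held centrally.

```bash
python3 - <<'E'
from h import *
import pickle
s=pickle.load(open("s4.p","rb"));R=np.array(s["ee_rot"]);p=np.array(s["ee_pos"])
f=lambda uv,z:((at("wrist",uv,z,s)-p)@R).round(1)
for uv in[(256,8),(382,8),(262,162),(373,160),(270,162),(364,160)]:print(uv,f(uv,54),at("wrist",uv,54,s)[:2].round(1))
# pile top face corners, z from TCP ~ +32
for uv in[(208,216),(431,216)]: print("pile",f(uv,p[2]-32))
E
```

```text
(256, 8) [131.9 -36.6 207.7] [ 529.5 -313. ]
(382, 8) [131.8  38.2 207.6] [ 514.9 -386.3]
(262, 162) [ 41.5 -36.6 207.8] [ 440.8 -295.4]
(373, 160) [ 42.7  36.1 207.7] [ 427.9 -367. ]
(270, 162) [ 41.5 -31.3 207.8] [ 439.8 -300.6]
(364, 160) [ 42.7  30.2 207.8] [ 429.1 -361.2]
pile [ 47.5 -26.9  32. ]
pile [47.5 28.5 31.9]
```

```bash
python3 -m handwheel '[[0.05,[0.043,0,0],0],[0.05,[0.043,0,0],0],[0.05,[0.043,0,0],0],[0.05,[0.043,0,0],0],[0.05,[0,0,0.05],0],[0.05,[0,0,0.05],0],[0.05,[0,0,0.027],0],[0.05,[0,0,0],0]]'
python3 -m handwheel '[[0.05,[0,0,0.004],0],[0.05,[0,0,0.004],0],[0.05,[0,0,0.004],0],[0.05,[0,0,0.004],0],[0.05,[0,0,0.004],0],[0.05,[0,0,0.002],0],[0.05,[0,0,0],0]]'
python3 - <<'E'
from h import *
save("pics/s5.png",camera("side"),(300,110,450,222),5)
E
```

```text
time: 8.68
ee_pos: [560.8, -356.6, 131.7]
ee_rot: [[0.981, -0.196, -0.006], [-0.196, -0.981, 0.004], [-0.006, -0.003, -1.0]]
ft_force: [0.9, -0.7, -1.4]
grip_width: 0.656
time: 9.55
ee_pos: [563.2, -357.9, 116.2]
ee_rot: [[0.98, -0.197, 0.004], [-0.197, -0.98, -0.002], [0.005, 0.001, -1.0]]
ft_force: [2.1, 0.4, 6.1]
grip_width: 0.652
```

View pics/s5.png

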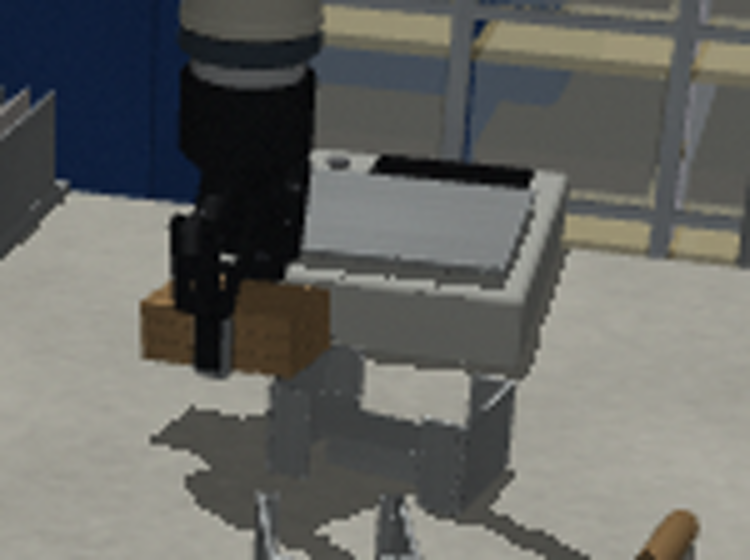

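```bash
cat >> h.py <<'E'
def proj(name,P):
    p=camera_params(name);Rc=np.array(p["orientation"]);q=(np.asarray(P)-p["eye"])@Rc;K=np.array(p["K"])
    return np.c_[K[0,0]*q[:,0]/-q[:,2]+K[0,2],K[1,1]*-q[:,1]/-q[:,2]+K[1,2]]
def corners(p,R,th,off=52):  # th deg>0: tool -x end up
    t=np.radians(th);c=np.array(p)+R[:,2]*off;a=R[:,0]*np.cos(t)+np.array([0,0,-1])*np.sin(t);n=np.cross(a,R[:,1]);n*=np.sign(n[2])
    return np.array([c+sx*48*a+sy*28*R[:,1]+sz*18*n for sx in(-1,1) for sy in(-1,1) for sz in(-1,1)])
E
python3 -m handwheel '[[0.05,[0,0,0.004],0],[0.05,[0,0,0.004],0],[0.05,[0,0,0],0]]'
python3 - <<'E'
from h import *
s=state();im=camera("side");cv2.imwrite("pics/raw6.png",im[...,::-1])
c=im[110:222,300:450];c=cv2.resize(c[...,::-1],None,fx=5,fy=5,interpolation=cv2.INTER_CUBIC)
R=np.array(s["ee_rot"])
for th,col in((0,(0,0,255)),(15,(0,255,0))):
    q=((proj("side",corners(s["ee_pos"],R,th))-[300,110]+.5)*5).astype(int)
    for i in range(8):
        for j in range(i):
            if bin(i^j).count("1")==1: cv2.line(c,tuple(map(int,q[i])),tuple(map(int,q[j])),col,1)
cv2.imwrite("pics/s6.png",c)
E
```

```text
time: 9.98
ee_pos: [564.2, -358.0, 108.8]
ee_rot: [[0.98, -0.197, 0.007], [-0.197, -0.98, -0.003], [0.008, 0.002, -1.0]]
ft_force: [6.2, -0.7, 5.9]
grip_width: 0.652
```

View pics/s6.png

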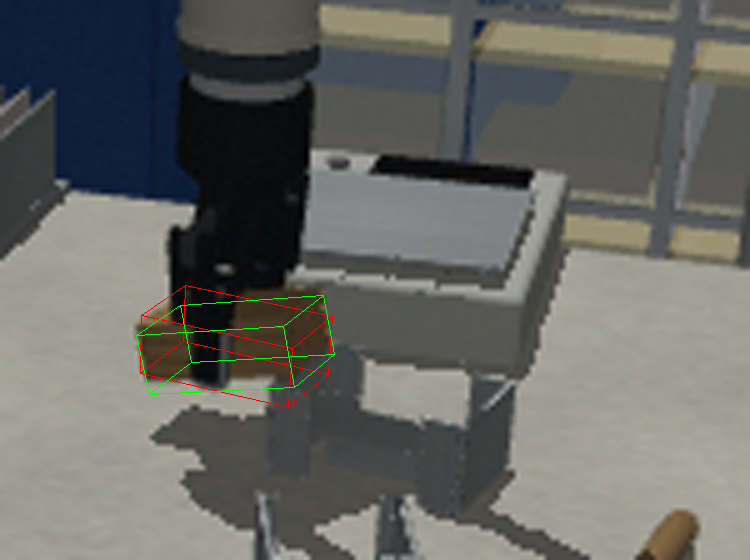

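Overlay: the pile is now about 12° slanted (bottom edge from (145,378) to (295,380), against the red 0° and green 15° outlines) and about 3 mm higher in the grip. I press a little further.

```bash

python3 -m handwheel '[[0.05,[0,0,0.004],0],[0.05,[0,0,0.003],0],[0.05,[0,0,0],0],[0.05,[0,0,-0.03],0],[0.05,[0,0,-0.03],0],[0.05,[0,0,0],0],[0.05,[0,0,0],0]]'
cat >> h.py <<'E'
def overlay(fn,ths,off,x0,y0,f=5,w=150,hh=112):
    s=state();im=camera("side");c=im[y0:y0+hh,x0:x0+w];c=cv2.resize(c[...,::-1],None,fx=f,fy=f,interpolation=cv2.INTER_CUBIC);R=np.array(s["ee_rot"])
    for th,col in zip(ths,((0,0,255),(0,255,0))):
        q=((proj("side",corners(s["ee_pos"],R,th,off))-[x0,y0]+.5)*f).astype(int)
        for i in range(8):
            for j in range(i):
                if bin(i^j).count("1")==1: cv2.line(c,tuple(map(int,q[i])),tuple(map(int,q[j])),col,1)
    cv2.imwrite(fn,c)
E
python3 -c '
from h import *
overlay("pics/s7.png",(15,20),49,300,90)'
```

```text
time: 10.9
ee_pos: [561.7, -357.3, 157.1]
ee_rot: [[0.98, -0.198, -0.001], [-0.198, -0.98, 0.001], [-0.002, -0.001, -1.0]]
ft_force: [-0.3, -0.2, -1.3]
grip_width: 0.653
```

View pics/s7.png

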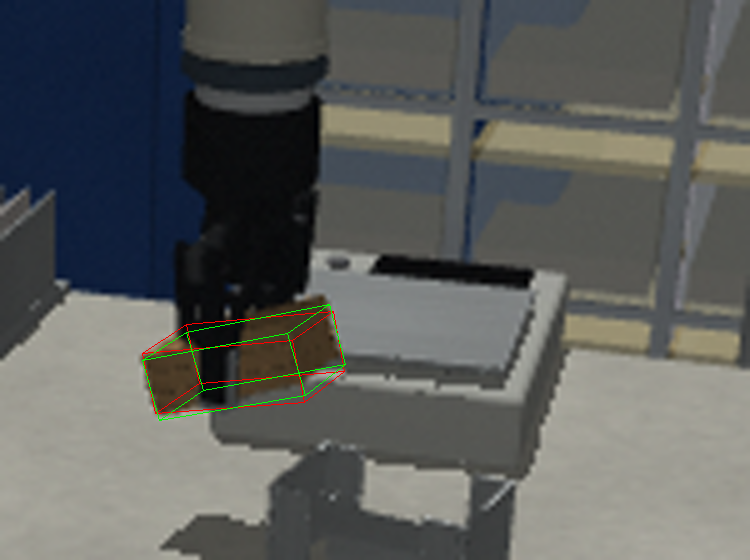

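The slant is now about 20° with the near end high, all three boards together and no contact. Next I move over the box, low end by the far end wall, and start lowering.

```bash

python3 -m handwheel '[[0.05,[-0.03,0,0],0],[0.05,[-0.04,-0.001,0],0],[0.05,[-0.027,0,0],0],[0.05,[0,0,0],0],[0.05,[0,0,0],0]]'
python3 - <<'E'
from h import *
s=state();R=np.array(s["ee_rot"]);print(((np.array([467,-337.4,0])-s["ee_pos"])@R).round(1))
a=camera("wrist");b=camera("side")[90:270,280:460]
b=cv2.resize(b,(480,480),interpolation=cv2.INTER_CUBIC)
save("pics/w8.png",np.hstack([cv2.resize(a,(480,360)),b[60:420,60:380]]))
import pickle;pickle.dump(s,open("s8.p","wb"))
E
```

```text
time: 11.58
ee_pos: [467.2, -337.3, 157.7]
ee_rot: [[0.98, -0.198, -0.001], [-0.198, -0.98, 0.001], [-0.001, -0.001, -1.0]]
ft_force: [-0.2, -0.3, -0.6]
grip_width: 0.656
[ -0.    0.3 157.7]
```

View pics/w8.png

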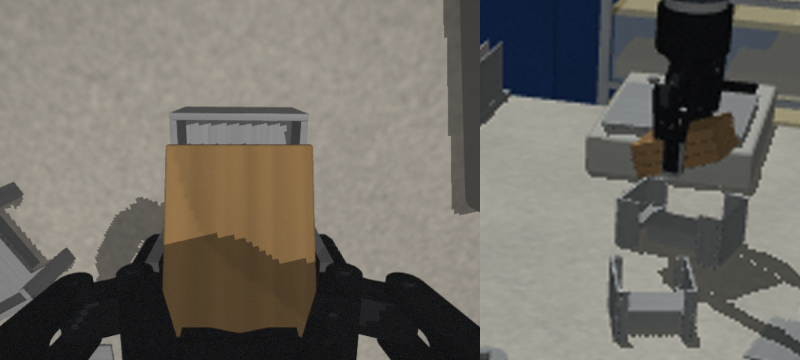

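In the wrist view the far wall's rim is at rows 107–120 of the scaled picture, spanning columns 171–307, with the pile's low end (166–313, row 145) just inside it. The side view shows the slanted pile over the oblong box. I check the margins numerically.

```bash
python3 - <<'E'
from h import *
s=state();R=np.array(s["ee_rot"]);p=s["ee_pos"];im=camera("wrist").mean(2).astype(int)
print("col",[(r,im[r,300:340].mean().astype(int)) for r in range(138,200,2)])
print("row",[(c,im[151:156,c].mean().astype(int)) for c in list(range(222,250,2))+list(range(392,420,2))])
f=lambda uv,z:((at("wrist",uv,z,s)-p)@R).round(1)
for v in(142,146,150,154,158,162): print(v,f((318,v),54))
for u in(228,232,406,410): print(u,f((u,153),54))
c=corners(p,R,20,47);print(((c-p)@R).round(1)[4:])
for uv in[(221,194),(418,194)]: print("pile low-end top",f(uv,p[2]-47+18*.94-48*.342))
E
```

```text
col [(138, np.int64(147)), (140, np.int64(146)), (142, np.int64(147)), (144, np.int64(78)), (146, np.int64(75)), (148, np.int64(74)), (150, np.int64(75)), (152, np.int64(121)), (154, np.int64(136)), (156, np.int64(133)), (158, np.int64(130)), (160, np.int64(129)), (162, np.int64(82)), (164, np.int64(81)), (166, np.int64(100)), (168, np.int64(127)), (170, np.int64(133)), (172, np.int64(133)), (174, np.int64(133)), (176, np.int64(133)), (178, np.int64(133)), (180, np.int64(132)), (182, np.int64(133)), (184, np.int64(132)), (186, np.int64(133)), (188, np.int64(132)), (190, np.int64(132)), (192, np.int64(87)), (194, np.int64(94)), (196, np.int64(103)), (198, np.int64(103))]
row [(222, np.int64(141)), (224, np.int64(143)), (226, np.int64(125)), (228, np.int64(127)), (230, np.int64(128)), (232, np.int64(125)), (234, np.int64(124)), (236, np.int64(124)), (238, np.int64(124)), (240, np.int64(124)), (242, np.int64(124)), (244, np.int64(124)), (246, np.int64(124)), (248, np.int64(124)), (392, np.int64(115)), (394, np.int64(115)), (396, np.int64(115)), (398, np.int64(114)), (400, np.int64(113)), (402, np.int64(114)), (404, np.int64(114)), (406, np.int64(118)), (408, np.int64(127)), (410, np.int64(136)), (412, np.int64(149)), (414, np.int64(149)), (416, np.int64(149)), (418, np.int64(149))]
142 [ 60.8   0.3 104. ]
146 [ 59.3   0.3 104. ]
150 [ 57.7   0.3 104. ]
154 [ 56.1   0.3 104. ]
158 [ 54.5   0.3 104. ]
162 [ 52.8   0.3 104. ]
228 [ 56.5 -36.4 104. ]
232 [ 56.5 -34.7 104. ]
406 [ 56.5  36.2 104. ]
410 [ 56.5  37.8 104. ]
[[ 39.  -28.   80.3]
 [ 51.3 -28.   46.5]
 [ 39.   28.   80.3]
 [ 51.3  28.   46.5]]
pile low-end top [ 50.3 -26.8  46.5]
pile low-end top [50.3 28.4 46.5]
```

The far inner wall is at +53.2 mm and the pile's low end at +50.3 to +51.3, so the gap is 2–3 mm. In y they are centred within 0.5 mm. I lower it along the wall.

```bash

python3 -m handwheel '[[0.05,[0,0,0.009],0],[0.05,[0,0,0.009],0],[0.05,[0,0,0.009],0],[0.05,[0,0,0.009],0],[0.05,[0,0,0.008],0],[0.05,[0,0,0.004],0],[0.05,[0,0,0],0],[0.05,[0,0,0],0]]'
python3 -m handwheel '[[0.05,[0,0,0.004],0],[0.05,[0,0,0.004],0],[0.05,[0,0,0.004],0],[0.05,[0,0,0],0]]'
python3 -m handwheel '[[0.05,[0,0,0.003],0],[0.05,[0,0,0.003],0],[0.05,[0,0,0],0]]'
```

```text
time: 12.72
ee_pos: [467.3, -337.6, 111.1]
ee_rot: [[0.98, -0.198, 0.001], [-0.198, -0.98, -0.0], [0.001, 0.0, -1.0]]
ft_force: [-0.3, 0.1, -0.7]
grip_width: 0.657
time: 13.22
ee_pos: [467.1, -337.7, 100.1]
ee_rot: [[0.98, -0.198, 0.001], [-0.198, -0.98, -0.001], [0.001, 0.001, -1.0]]
ft_force: [-3.3, 1.1, 5.3]
grip_width: 0.651
time: 13.6
ee_pos: [467.1, -337.6, 94.2]
ee_rot: [[0.98, -0.198, 0.0], [-0.198, -0.98, -0.001], [0.001, 0.001, -1.0]]
ft_force: [-4.0, 2.4, 7.2]
grip_width: 0.648
```

```bash

python3 -m handwheel '[[0.05,[0,0,0.003],0],[0.05,[0,0,0.003],0],[0.05,[0,0,0],0]]'
python3 -m handwheel '[[0.05,[0,0,0.002],0],[0.05,[0,0,0.001],0],[0.05,[0,0,0],0]]'
python3 - <<'E'
from h import *
s=state();R=np.array(s["ee_rot"]);p=s["ee_pos"];im=camera("wrist").astype(int)
d=im[...,0]-im[...,2]
print("wood rows",[(r,d[r,300:340].mean().astype(int),im[r,300:340].mean().astype(int)) for r in range(140,236,4)])
E
```

```text
time: 13.98
ee_pos: [467.0, -337.8, 88.2]
ee_rot: [[0.98, -0.198, 0.0], [-0.198, -0.98, -0.001], [0.0, 0.001, -1.0]]
ft_force: [-4.6, 1.9, 7.2]
grip_width: 0.653
time: 14.35
ee_pos: [467.0, -337.8, 85.7]
ee_rot: [[0.98, -0.198, 0.0], [-0.198, -0.98, -0.001], [0.001, 0.001, -1.0]]
ft_force: [-5.3, 0.8, 9.9]
grip_width: 0.655
wood rows [(140, np.int64(16), np.int64(157)), (144, np.int64(16), np.int64(156)), (148, np.int64(15), np.int64(154)), (152, np.int64(15), np.int64(153)), (156, np.int64(1), np.int64(80)), (160, np.int64(1), np.int64(78)), (164, np.int64(0), np.int64(78)), (168, np.int64(0), np.int64(79)), (172, np.int64(0), np.int64(78)), (176, np.int64(1), np.int64(125)), (180, np.int64(0), np.int64(139)), (184, np.int64(0), np.int64(135)), (188, np.int64(0), np.int64(133)), (192, np.int64(0), np.int64(112)), (196, np.int64(0), np.int64(137)), (200, np.int64(25), np.int64(72)), (204, np.int64(36), np.int64(60)), (208, np.int64(37), np.int64(61)), (212, np.int64(37), np.int64(61)), (216, np.int64(67), np.int64(103)), (220, np.int64(70), np.int64(108)), (224, np.int64(70), np.int64(108)), (228, np.int64(70), np.int64(107)), (232, np.int64(70), np.int64(107))]
```

```bash

python3 -m handwheel '[[0.05,[0,0,0.0015],0],[0.05,[0,0,0],0]]'
python3 - <<'E'
from h import *
s=state();R=np.array(s["ee_rot"]);p=s["ee_pos"];im=camera("wrist").astype(int)
cv2.imwrite("pics/raw9.png",im[...,::-1].astype(np.uint8))
d=im[...,0]-im[...,2]
for r in(200,206,212,220,240,260,280,300,320): 
    w=np.where(d[r]>20)[0];print(r,w.min() if len(w) else 0,w.max() if len(w) else 0,len(w))
c=d[:,318];print("rows wood",np.where(c>20)[0][[0,-1]])
M=np.array(camera_params("wrist")["mount"]);K=camera_params("wrist")["K"]
def pw(Q):
    q=((Q-p)@R-M[:3,3])@M[:3,:3];return np.c_[K[0,0]*q[:,0]/-q[:,2]+K[0,2],K[1,1]*-q[:,1]/-q[:,2]+K[1,2]].round(0).astype(int).tolist()
for th,off in((0,p[2]-42),(3,p[2]-43),(6,p[2]-44.5)):
    q=pw(corners(p,R,th,off)); print(th,"top far",q[5],q[7],"bot far",q[4],q[6],"top near",q[1],q[3])
E
```

```text
time: 14.65
ee_pos: [467.1, -337.9, 85.6]
ee_rot: [[0.98, -0.198, 0.001], [-0.198, -0.98, -0.002], [0.001, 0.001, -1.0]]
ft_force: [-7.7, 4.1, 16.1]
grip_width: 0.652
200 245 412 72
206 212 426 215
212 205 433 229
220 201 436 236
240 203 434 232
260 204 433 230
280 206 431 226
300 208 430 223
320 210 428 219
rows wood [201 443]
0 top far [196, 220] [436, 220] bot far [228, 192] [405, 192] top near [223, 531] [410, 531]
3 top far [198, 215] [434, 215] bot far [229, 195] [404, 195] top near [220, 540] [413, 540]
6 top far [199, 211] [433, 211] bot far [230, 198] [403, 198] top near [217, 551] [416, 551]
```

Vertical force jumped to 16 N with no further travel, and the outline's edges match 0°, so the pile is flat on the floor. I release and retreat.

```bash

python3 -m handwheel '[[0.072,[0,0,0],0],[0.072,[0,0,0],0],[0.072,[0,0,0],0],[0.072,[0,0,0],0],[0.072,[0,0,-0.01],0],[0.072,[0,0,-0.03],0],[0.072,[0,0,-0.05],0],[0.072,[0,0,-0.05],0],[0.072,[-0.02,0,-0.02],0],[0.072,[0,0,0],0]]'
python3 - <<'E'
from h import *
a=camera("wrist");b=camera("side")[130:250,320:440]
save("pics/f10.png",np.hstack([cv2.resize(a,(480,360)),cv2.resize(b,(360,360),interpolation=cv2.INTER_CUBIC)[:,20:340]]))
s=state();print(s["ee_pos"],s["time"],s["ft_force"])
R=np.array(s["ee_rot"]);p=s["ee_pos"];im=a.astype(int);d=im[...,0]-im[...,2]
M=np.array(camera_params("wrist")["mount"]);K=camera_params("wrist")["K"]
m=(d>40).astype(np.uint8);n,l,st,c=cv2.connectedComponentsWithStats(m);print([x.tolist() for x in st[1:] if x[4]>300])
E
```

```text
time: 15.95
ee_pos: [447.6, -333.9, 245.7]
ee_rot: [[0.98, -0.198, 0.004], [-0.198, -0.98, -0.004], [0.005, 0.003, -1.0]]
ft_force: [0.0, -0.2, 0.1]
grip_width: 0.842
[ 447.58380617 -333.44176658  241.74907392] 16.05 [-0.63020609 -0.48675601  0.07076042]
[[272, 120, 93, 148, 12232], [198, 389, 72, 23, 1276], [291, 390, 22, 20, 330]]
```

View pics/f10.png

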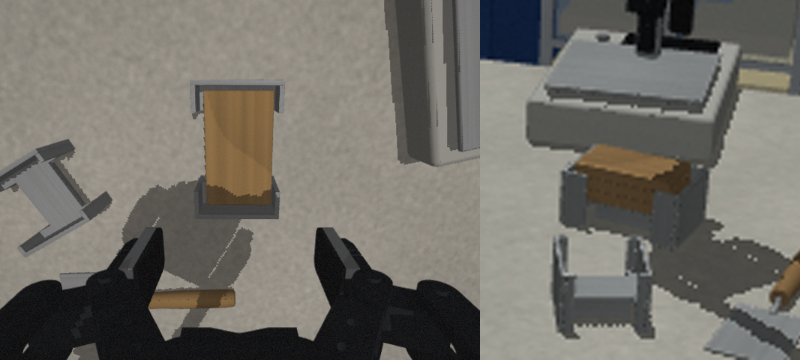

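The pile sits inside the oblong box: wrist view (204–273, 90–206), and in the side view the boards are stacked at (630,178). I check flatness from the top-face widths.

```bash
python3 - <<'E'
from h import *
s=state();R=np.array(s["ee_rot"]);p=s["ee_pos"];im=camera("wrist").astype(int);d=im[...,0]-im[...,2]
f=lambda uv,z:((at("wrist",uv,z,s)-p)@R).round(1)
sub=d[100:290,240:400]>25
for r in(126,150,180,210,235,255,262):
    w=np.where(d[r,250:390]>25)[0]+250;print(r,f((w[0],r),60),f((w[-1]+1,r),60))
w=np.where(d[100:290,318]>25)[0]+100;print(w[[0,-1]],f((318,w[0]),60),f((318,w[-1]+1),60))
S=camera("side").astype(int);S=S[...,0]-S[...,2]
box=np.array([465,-337,0]);Rb=R.copy();P=corners(box+[0,0,42],R,0,0)+R[:,0]*0
m=(S[150:215,340:410]>35).astype(np.uint8);ys,xs=np.nonzero(m);pts=np.c_[xs+340,ys+150].astype(np.int32)
print("hull",cv2.approxPolyDP(cv2.convexHull(pts),1.5,True)[:,0].tolist());print("model c0",proj("side",P).round(0).tolist())
E
```

```text
126 [ 65.  -26.5 181.8] [ 65.   29.2 181.7]
150 [ 51.3 -26.3 181.8] [ 51.3  29.1 181.7]
180 [ 33.6 -26.3 181.8] [ 33.6  29.  181.7]
210 [ 15.2 -26.2 181.8] [ 15.1  29.  181.7]
235 [ -0.8 -26.1 181.8] [ -0.8  29.5 181.7]
255 [-14.  -25.9 181.8] [-14.   29.3 181.7]
262 [-18.7 -26.  181.8] [-18.7  29.4 181.7]
[119 273] [ 68.9   0.2 181.8] [-2.690e+01  1.000e-01  1.817e+02]
hull [[391, 183], [379, 199], [367, 197], [363, 194], [359, 184], [366, 178]]
model c0 [[390.0, 203.0], [391.0, 191.0], [397.0, 196.0], [398.0, 185.0], [359.0, 196.0], [359.0, 184.0], [367.0, 189.0], [367.0, 178.0]]
```

```bash
python3 -c '
from rig import *
finish_job();print(state()["time"])'
```

```text
the job is handed in; nothing more can be done
the job is handed in; nothing more can be done
```

All three boards are lying flat on one another in the oblong box, and I handed the job in at about 16 s with the gripper open and clear.

- **Grasp:** I took the pile in one grip at 25 N.
- **Slant:** Since the moves cannot tilt the tool, I tilted the pile within the grip. I pressed its near end on the outside of the box's far end wall until it stood at about 20°, a little more than the 15° you named.
- **Laying down:** I lowered the low end along the far end wall, 2–3 mm clear of it, and pressed the pile down flat. The vertical force jumped to 16 N with no further travel when it was flat. I then let go and rose clear.

**Last checks:**
- At the 60 mm height expected of a flat pile, the top face measured 95.8 x 55.5 mm, even in width along its length. It sat inside the walls.
- The gripper read about 0 N.
- I did not measure the side edges of the lower two boards after release. The side picture shows them stacked.

**Disagreements:**
- The tool stood 3–4 mm higher than commanded while gripping and pressing.
- The pile slid a few millimetres in the grip.
- One wrist reading before release suggested about 2–3° of remaining slant, while the edge lines and the force suggested 0°. The check after release agreed with flat.

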